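# Slide the shaker to the hidden gauge

### The arm

A 6-joint arm with a two-finger parallel gripper is mounted at the origin on the work surface. World frame = base frame: x ahead of the robot, y to its left, z up, the work surface at z = 0. Lengths are in m, angles in rad, forces in N, time in s.
With the tool pointing down it reaches from about 0.375 to 0.9 m from the base axis. Payload 3.1 kg.
Tool frame: the origin (TCP) lies midway between the tips of the shut fingers; the grasp point (between the pads) lies 19 mm behind it (pinch_z is the distance from the TCP to the grasp point, in m); z points along the fingers, y is the line along which they close (so a half turn about z gives the same grasp; the last joint's range is limited). The gripper opens to 85 mm and grips with 20 to 120 N. Pads are 22 mm wide; open, the fingers measure 114 mm over their backs; the gripper's body (76 mm by 85 mm) begins 54 mm behind the grasp point. The pads swing forward as they close: fully open they stand 13 mm farther back than shut.
Start: joints at [1.067, 0.527, 1.433, -0, 1.181, -0.178], TCP at [0.199, 0.592, 0.202] pointing down, gripper open.
Joint ranges: [-3.08, 3.08], [-0.75, 2.2], [0.22, 2.44], [-1.43, 4.57], [0, 2.65], [-2.85, 2.85]. Speed limits (rad/s): [2.79, 2.79, 3.14, 3.14, 3.14, 3.14].

### API

Orientations are given as a unit quaternion [x, y, z, w].
In Python, from rig import state, grab_frame, finish_job, recognise, silhouettes, pinch_z gives the robot as it stands.
- The arm moves only by the shell command python3 -m pendant 'ROWS' [FORCE]. ROWS is JSON, a list of rows, each an object with "fingers": the closure, from -1 (fully open) to 1 (shut); "linear": the shift along the tool's x, y, z in m, a list of three; "twist": the turn about the tool's z in rad. A call has 1 to 12 rows; each row is the pose to reach, as a shift and turn from the pose commanded when the call began, along the tool's axes at that moment; what a row does not reach only later rows make up. A row lasts 1/12 s, in which the tool goes at most 41.7 mm and 7.16 degrees, less where a joint would pass 70% of its speed; a pose out of reach is approached as far as the arm can. A call with a gripper value outside its range is refused whole. The fingers move at their own pace and stop on an object; FORCE is the grip in N (left out, the last holds). Time passes only in rows, so rows that repeat a pose let the fingers close. It gives the time, the measured TCP pose, the force, the opening and the grip force at its end, in the units of the state.
- state(): the state, without advancing time (a new reading comes with each control period).
- grab_frame(name): name is "side" or "top"; returns a dict with "image" (480x640x3 uint8, red, green, blue), "mtx" (3x3 intrinsics, pixels), "rvec" (rotation vector, rad) and "tvec" (3), from world to camera coordinates, as OpenCV has them. Camera axes: x right, y down, z forward; pixel columns grow to the right and rows downward; lengths in m; the calibration is good to about 2 mm. A picture is of the moment at which its call begins. There is no depth.
- finish_job(): hands the job in; it is judged then, once.
Trained networks look in a picture, given as the dict that the camera call returned (one of the last four; its "shot" number tells which), for a name from the list of things; names that differ only in an ending like _2 or _b are one class to them, and where a whole thing is asked for, a point or a joint stands for the part that bears it (a point fixed in the world has none). Each returns a list of dicts, best first, with "conf" (0 to 1); they miss things now and then, are a little off and sometimes report something else, mostly with a low value. They report only what shows in the picture. A call takes as long as a camera call.
- recognise(picture, thing): "bbox" ([left, top, width, height] in pixels, round what is visible of it).
- silhouettes(picture, thing): "mask" (480x640 bool, what is visible of it) and "bbox" ([left, top, width, height] in pixels, round what is visible of it).
The state is a dict: "clock": time; "joint_positions": joint angles; "dq": joint speeds; "effort": joint torques, N m; "tcp_pos": TCP position; "orientation": TCP orientation; "ft_force": force on the tool from outside, world axes, zero at the start; "ft_torque": the same for the moment, N m; "grip_width": finger opening in m; "grasp_force": force on a finger pad.
Only numpy, scipy, OpenCV 4.12 (cv2) and the standard library are available. Lean on these libraries where they do the work, as an engineer would, in place of code of your own. Each camera call takes 0.05 s, during which the arm holds its last target. There are 200 camera calls.

### The job

Without lifting it, slide the shaker by its leaning handle across the bench onto the tape corners in front of the wooden sound box and pause there. Then slide it straight ahead under the shelf, rod first into the box, until you feel the rod meet the hidden gauge plate and push that in by 1 to 8 mm, no further; let go and leave the shaker standing there with its rod in the box. Do not disturb the other things on the bench or knock the shelf and box.

Things in the scene. Friction and masses are not known exactly. Their poses are not given: they have to be found in the camera images.
- shaker: Shaker, 0.45-0.7 kg: steel drum (60 mm across, x 8 to 58, axis at z 47 mm) lying on a black base plate 110 x 84 x 12 mm. Origin: centre of the plate's underside; x forward along drum and rod, z up. A 12 mm thick rod sticks out in front. A handle leans back from the rear. Stands left or right of the tape corners; sliding friction a few N, varies.
- shaker_grip (a point): Grip point (-57, 0, 75) mm in the shaker's frame, on the axis of the wooden handle blade: 20 mm thick (y), 26 wide, 100 long, leaning back 30 deg towards -x from its foot at (-20, 0, 10) to its end at (-70, 0, 97). Axes as shaker. Tool along the blade: 30 deg from vertical, fingers pointing forward and down, closing along y.
- rod_tip (a point): Front end of the shaker's rod, on its axis: (100, 0, 47) mm in the shaker's frame.
- station: Fixed tape corners, wooden box and shelf. Origin: on the bench, amid the four L-shaped tape corners that frame the shaker's plate; x towards the box, z up. Box: x 150 to 287 mm, 140 wide, 112 high. The gauge hidden in it is met with the shaker's origin at an unknown x between 105 and 140 mm.
- box_mouth (a point): Centre of the lower edge of the box's open mouth: (150, 0, 0) mm in the station's frame, same axes. The mouth is 116 mm wide and 100 mm high, open down to the bench; roof and walls hide the inside.
- shelf_edge (a point): Middle of the lower front edge of the shelf: (67, 0, 215) mm in the station's frame, same axes. The board is 300 mm wide, x 67 to 287, top at 231 mm with instruments up to 271 mm, on 20 mm posts at x 190 and 270, y +-140. When the shaker is home its handle is at this edge or beneath it, so an upright gripper hits the shelf: lean the tool.
- gauge (a joint): Travel (m) of the steel plate, 108 x 70 mm, hidden in the box facing the mouth: 0 as found, growing as the rod pushes it deeper, at most 0.016. It resists with 6 N, has no spring and stays where it was pushed.
- weight: Bystander: brass knobbed weight, 64 mm across, 75 mm high, on the other side of the tape corners. Origin: centre of its underside.
- tape_roll: Bystander: roll of tape lying flat, 72 mm across, 24 mm high, close beside the shaker's way before the box, at about (115, 108, 0) mm in the station's frame. Origin: centre of its underside.
- mug: Bystander: mug 76 mm across, 90 mm high, at the back left. Origin: centre of its underside.
- jar: Bystander: jar 64 mm across, 90 mm high, at the back right. Origin: centre of its underside.
- screwdriver: Bystander: screwdriver lying on the right. Origin: under its middle.
- meter: Bystander: hand-held meter 130 x 80 x 34 mm lying on the left. Origin: centre of its underside.

How it is judged:
By the outcome, as a careful person would: the job done as asked, in the order asked, and still so for the second after the job is handed in, with the robot touching nothing.
It also fails if it takes over 61 s, if anything falls off the work surface, if the arm or the gripper's body presses on something with over 40 N, if the wrist force passes 120 N, or if a joint passes its speed limit or range.

## Working session

There is one attempt and no reset: what is moved stays moved. The work goes in short steps, Python scripts to look and compute and a shell command to move; the robot and the scene stay as the last step left them, time stands still between calls to the robot, and variables do not carry over. Pictures are saved under pics/ and viewed, at most 10 in all, crops included, and the job is handed in when it is done.

```bash
mkdir -p pics; ls; python3 - <<'E'
from rig import *
import cv2,numpy as np
print(state(), pinch_z)
for n in("side","top"):
    f=grab_frame(n); cv2.imwrite(f"pics/{n}0.png",f["image"][...,::-1])
    print(n,f["mtx"].tolist(),f["rvec"],f["tvec"])
    for t in("shaker","station","weight","tape_roll"):
        print(t,[(r["bbox"],round(r["conf"],2)) for r in recognise(f,t)[:2]])
E
```

```text
pics
{'clock': 0.0, 'joint_positions': array([ 1.06751285e+00,  5.28465557e-01,  1.43388170e+00,  9.74109825e-08,
        1.18137424e+00, -1.78457120e-01]), 'dq': array([ 2.45137579e-04,  1.03356279e-03,  6.35690316e-04, -8.12145895e-04,
        7.93712779e-05,  4.85068277e-04]), 'effort': array([-3.91332997e-04, -4.42336786e+01, -1.78028351e+01, -1.67706944e-04,
        8.26024421e-03,  1.31818439e-05]), 'tcp_pos': array([0.1990402 , 0.59165941, 0.20134059]), 'orientation': array([ 1.61700021e-01,  9.86839384e-01, -1.00316404e-03, -3.55886502e-04]), 'ft_force': array([ 0.32963594, -0.09520788,  0.92028086]), 'ft_torque': array([ 0.07025949, -0.05554605, -0.00968033]), 'grasp_force': 0.0, 'grip_width': 0.08535766764093371} 0.0187
side [[513.8901588862374, 0.0, 317.48890406053886], [0.0, 513.8901588862374, 236.70790437069866], [0.0, 0.0, 1.0]] [ 2.02805896 -0.68026426  0.38068725] [-0.45387606  0.29931499  1.06383208]
shaker [([357.9, 296.7, 63.1, 58.2], 0.78)]
station [([288.9, 153.8, 160.9, 155.3], 0.84)]
weight [([255.1, 215.9, 24.3, 33.1], 0.85)]
tape_roll [([320.7, 241.8, 23.0, 19.3], 0.8), ([447.9, 297.6, 36.9, 47.2], 0.23)]
top [[454.93923476839717, 0.0, 315.44622735123187], [0.0, 454.93923476839717, 242.06610982122203], [0.0, 0.0, 1.0]] [ 2.17948727 -2.209918    0.09772826] [-0.00633383  0.5772198   1.31041623]
shaker [([382.6, 214.6, 28.8, 58.1], 0.94)]
station [([257.4, 126.3, 122.5, 147.4], 0.62)]
weight [([211.7, 236.0, 27.9, 23.2], 0.7)]
tape_roll [([276.3, 224.1, 14.4, 1.6], 0.56)]
```

```bash
python3 - <<'E'
import cv2
a=cv2.imread("pics/top0.png")[110:310,180:450]; cv2.imwrite("pics/top0c.png",cv2.resize(a,None,fx=2.9,fy=2.9,interpolation=2))
a=cv2.imread("pics/side0.png")[140:370,230:500]; cv2.imwrite("pics/side0c.png",cv2.resize(a,None,fx=2.6,fy=2.6,interpolation=2))
E
```

```text
(no output)
```

View pics/top0c.png

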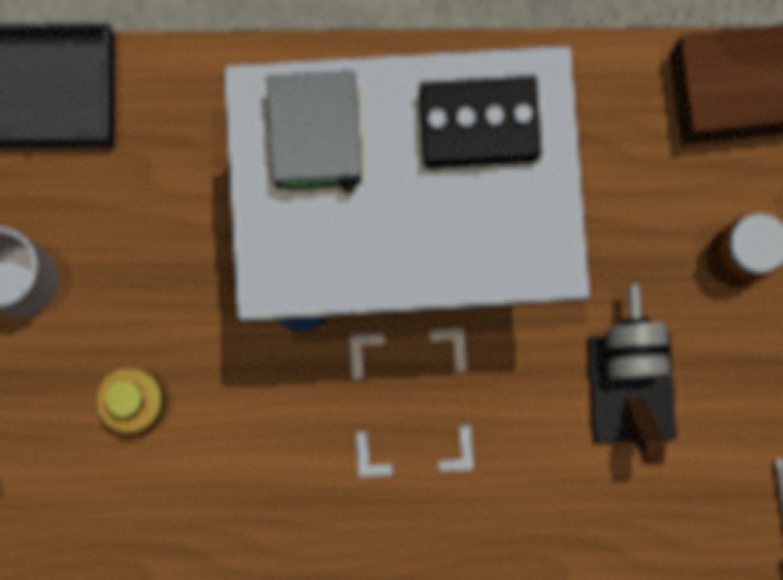

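View pics/side0c.png

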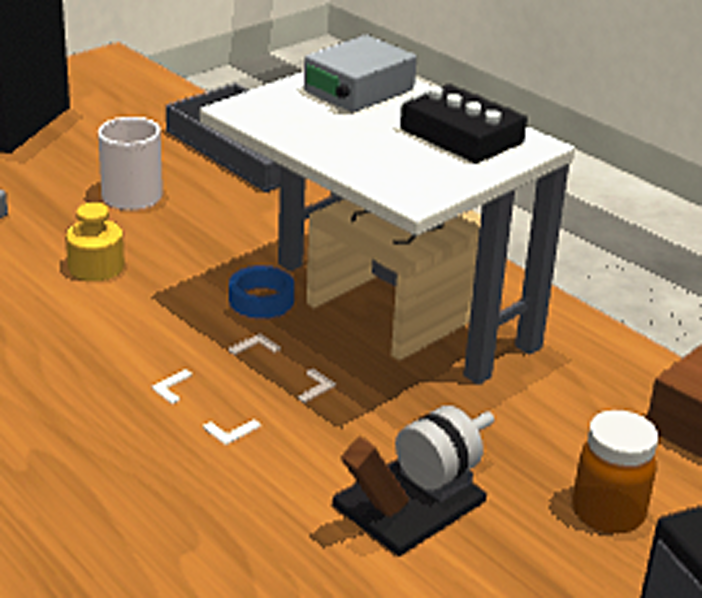

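```bash
cat > h.py <<'E'
import numpy as np,cv2
from rig import *
from scipy.optimize import minimize,least_squares
def P(f,X): return cv2.projectPoints(np.asarray(X,float).reshape(-1,3),f["rvec"],f["tvec"],f["mtx"],None)[0][:,0]
def ray(f,uv,z):
    R=cv2.Rodrigues(f["rvec"])[0]; c=-R.T@np.ravel(f["tvec"])
    d=(np.c_[np.reshape(uv,(-1,2)),np.ones(len(np.reshape(uv,(-1,2))))]@np.linalg.inv(f["mtx"]).T)@R
    return c+d*((z-c[2])/d[:,2])[:,None]
def T(p,X):
    c,s=np.cos(p[2]),np.sin(p[2]); X=np.asarray(X,float)
    return np.c_[p[0]+c*X[:,0]-s*X[:,1],p[1]+s*X[:,0]+c*X[:,1],X[:,2]]
def box(x,y,z): return [[a,b,c] for a in x for b in y for c in z]
def cyl(x,r,z,n=20): return [[a,r*np.cos(t),z+r*np.sin(t)] for a in x for t in np.arange(n)*2*np.pi/n]
d=np.array([-.5,0,.866]);n=np.array([.866,0,.5])
H=[np.array([-.02,0,.010])+d*l+n*w+np.array([0,t,0]) for l in(0,.1) for w in(-.013,.013) for t in(-.01,.01)]
SH=[box((-.055,.055),(-.042,.042),(0,.012)),cyl((.008,.058),.03,.047),cyl((.058,.1),.006,.047),H]
def render(f,parts,p,S=4):
    m=np.zeros((480*S,640*S),np.uint8)
    for X in parts:
        h=cv2.convexHull(P(f,T(p,X)).astype(np.float32))
        cv2.fillConvexPoly(m,np.round((h+.5)*S-.5).astype(int),1)
    return cv2.resize(m.astype(np.float32),(640,480),interpolation=cv2.INTER_AREA)
def fit(fs,ms,parts,p0):
    def c(p): return sum(1-np.minimum(a:=render(f,parts,p),m).sum()/np.maximum(a,m).sum() for f,m in zip(fs,ms))
    r=minimize(c,p0,method="Nelder-Mead",options=dict(initial_simplex=np.array(p0)+np.array([[0,0,0],[.015,0,0],[0,.015,0],[0,0,.12]]),xatol=1e-4,fatol=1e-4))
    return r.x,r.fun
E
python3 - <<'E'
from h import *
F={n:grab_frame(n) for n in("top","side")}
ms={}
for n,f in F.items():
    s=silhouettes(f,"shaker"); ms[n]=s[0]["mask"].astype(np.float32); print(n,s[0]["conf"],s[0]["bbox"])
p0=[*ray(F["top"],[397,243],.02)[0][:2],0]; print(p0)
for k in(["top","side"],["top"],["side"]): print(k,fit([F[i] for i in k],[ms[i] for i in k],SH,p0))
# tape
roi={"top":(300,222,345,278),"side":(285,265,362,314)}
for n,f in F.items():
    hsv=cv2.cvtColor(f["image"],cv2.COLOR_RGB2HSV); u0,v0,u1,v1=roi[n]
    m=hsv[...,1]<85; k=np.zeros_like(m);k[v0:v1,u0:u1]=1; m&=k
    v,u=np.nonzero(m); X=ray(f,np.c_[u,v],0)[:,:2]
    print(n,m.sum(),cv2.minAreaRect((X*1000).astype(np.float32)))
for n,uv in{"top":[[225,66],[570,46],[588,297],[240,320]]}.items():
    X=ray(F[n],np.array(uv)/2.9+[180,110],.231)[:,:2]; print("shelf",X.round(4).tolist())
    L=np.array([[.287,.15],[.287,-.15],[.067,-.15],[.067,.15]])
    r=least_squares(lambda p:(T(p,np.c_[L,L[:,0]*0])[:,:2]-X).ravel(),[.5,0,0]); print(r.x,r.fun.round(4))
for t,w in(("weight",.075),("tape_roll",.024),("mug",.09),("jar",.09),("screwdriver",.02),("meter",.034)):
    for n,f in F.items():
        r=recognise(f,t)
        if r: b=r[0]["bbox"];print(t,n,round(r[0]["conf"],2),ray(f,[b[0]+b[2]/2,b[1]+b[3]/2],w/2)[0].round(3))
E
```

```text
top 0.89 [381.9, 212.0, 33.3, 61.4]
side 0.88 [361.5, 296.9, 60.5, 58.9]
[np.float64(0.5711884182964887), np.float64(-0.25369629958406187), 0]
['top', 'side'] (array([ 0.57429594, -0.25658227,  0.04495276]), np.float64(0.2131759524345398))
['top'] (array([ 0.57092255, -0.25751305,  0.02432989]), np.float64(0.0741579532623291))
['side'] (array([ 0.57867491, -0.25322766,  0.04289753]), np.float64(0.0773693323135376))
top 421 ((559.4046630859375, -31.741378784179688), (147.48927307128906, 120.21759796142578), 3.3906095027923584)
side 298 ((566.2088012695312, -27.3455810546875), (146.2882537841797, 118.49515533447266), 3.130291700363159)
shelf [[0.8378, 0.1303], [0.8529, -0.168], [0.6338, -0.1782], [0.6177, 0.1188]]
[ 0.55877888 -0.03334987  0.05126484] [-0.0001  0.0009  0.0002 -0.0004 -0.0004 -0.0015  0.0003  0.0011]
weight top 0.75 [0.561 0.244 0.038]
weight side 0.63 [0.566 0.24  0.037]
tape_roll top 0.52 [ 0.707 -0.029  0.012]
tape_roll side 0.91 [0.681 0.088 0.012]
mug top 0.94 [0.695 0.372 0.045]
mug side 0.58 [0.697 0.366 0.045]
jar top 0.56 [ 0.701 -0.367  0.045]
jar side 0.82 [ 0.713 -0.369  0.045]
screwdriver top 0.9 [ 0.389 -0.426  0.01 ]
screwdriver side 0.77 [ 0.393 -0.416  0.01 ]
meter top 0.78 [0.474 0.46  0.017]
meter side 0.65 [0.482 0.46  0.017]
```

```bash
python3 -m pendant '[{"fingers":-1,"linear":[0,0,-0.5],"twist":0},{"fingers":-1,"linear":[0,0,-0.5],"twist":0},{"fingers":-1,"linear":[0,0,-0.5],"twist":0},{"fingers":-1,"linear":[0,0,-0.5],"twist":0},{"fingers":-1,"linear":[0,0,-0.5],"twist":0},{"fingers":-1,"linear":[0,0,-0.5],"twist":0},{"fingers":-1,"linear":[0,0,-0.5],"twist":0},{"fingers":-1,"linear":[0,0,-0.5],"twist":0},{"fingers":-1,"linear":[0,0,-0.5],"twist":0},{"fingers":-1,"linear":[0,0,-0.5],"twist":0},{"fingers":-1,"linear":[0,0,-0.5],"twist":0},{"fingers":-1,"linear":[0,0,-0.5],"twist":0}]'; python3 -c "
from rig import *
s=state();print(s['joint_positions'],s['tcp_pos'],s['orientation'])"
```

```text
clock: 2.3
tcp_pos: [0.1976, 0.5875, 0.6989]
orientation: [0.162, 0.987, 0.002, 0.0]
ft_force: [13.1, 51.3, 113.8]
grip_width: 0.0854
grasp_force: 0.0
[ 1.06582556e+00  4.76870229e-01  2.17414864e-01  1.36737798e-03
  2.44265850e+00 -1.79331028e-01] [0.19757355 0.58745623 0.69892449] [1.61583475e-01 9.86856213e-01 2.33696868e-03 3.66670809e-04]
```

```bash
python3 -c "
import cv2;a=cv2.imread('pics/side0.png');cv2.imwrite('pics/side0f.png',a)"
```

```text
(no output)
```

View pics/side0f.png

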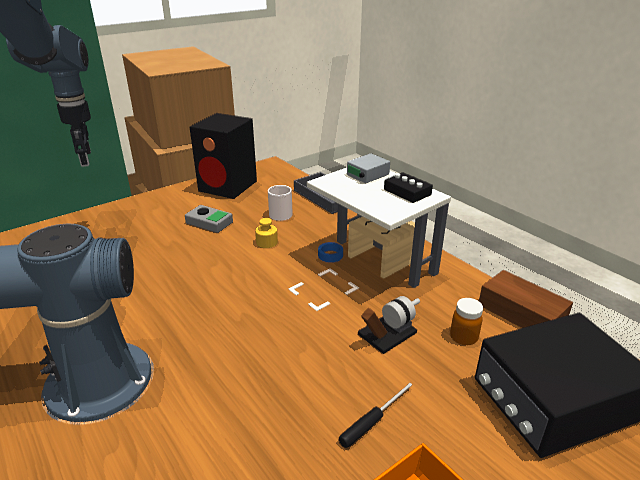

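```bash
python3 -c "
from rig import *
s=state();print(s['ft_force'],s['clock'],s['dq'])"
python3 -m pendant '[{"fingers":-1,"linear":[0,0,0.01],"twist":0},{"fingers":-1,"linear":[0,0,0.02],"twist":0},{"fingers":-1,"linear":[0,0.015,0.02],"twist":0},{"fingers":-1,"linear":[0,0.03,0.02],"twist":0},{"fingers":-1,"linear":[0,0.045,0.02],"twist":0},{"fingers":-1,"linear":[0,0.06,0.02],"twist":0},{"fingers":-1,"linear":[0,0.075,0.02],"twist":0},{"fingers":-1,"linear":[0,0.09,0.02],"twist":0},{"fingers":-1,"linear":[0,0.1,0.02],"twist":0},{"fingers":-1,"linear":[0,0.1,0.02],"twist":0}]'; python3 -c "
from rig import *
s=state();print(s['joint_positions'],s['tcp_pos'],s['orientation'])"
```

```text
[ 13.12631566  51.2851322  113.77926567] 2.3 [-0.01752889 -0.04611577 -0.0878613  -0.18490515  1.09106117  0.01646333]
clock: 3.13
tcp_pos: [0.2201, 0.6534, 0.6415]
orientation: [0.162, 0.987, 0.012, 0.002]
ft_force: [0.2, -0.3, -0.3]
grip_width: 0.0853
grasp_force: 0.0
[ 1.08215704  0.56494102  0.22039493  0.00607031  2.33226158 -0.15963943] [0.22005225 0.65341904 0.64154859] [0.16165471 0.98677206 0.01206412 0.00176248]
```

```bash

python3 -m pendant '[{"fingers":-1,"linear":[0,-0.01,0.01],"twist":0},{"fingers":-1,"linear":[0,-0.025,0.025],"twist":0},{"fingers":-1,"linear":[0,-0.05,0.05],"twist":0},{"fingers":-1,"linear":[0,-0.075,0.075],"twist":0},{"fingers":-1,"linear":[0,-0.1,0.1],"twist":0},{"fingers":-1,"linear":[0,-0.1,0.1],"twist":0}]'; python3 -c "
from rig import *
s=state();print(s['joint_positions'],s['tcp_pos'],s['orientation'])"
```

```text
clock: 3.63
tcp_pos: [0.1826, 0.5497, 0.5299]
orientation: [0.162, 0.987, -0.001, -0.003]
ft_force: [-0.3, 0.7, -1.8]
grip_width: 0.0855
grasp_force: 0.0
[ 1.05443699  0.27856409  0.96946491  0.00510003  1.89701246 -0.19008334] [0.18264652 0.54972129 0.52987525] [ 1.61612346e-01  9.86849854e-01 -7.81866463e-04 -2.86422594e-03]
```

```bash

python3 -m pendant '[{"fingers":-1,"linear":[-0.007,-0.007,0.003],"twist":-0.01},{"fingers":-1,"linear":[-0.023,-0.022,0.011],"twist":-0.03},{"fingers":-1,"linear":[-0.048,-0.046,0.023],"twist":-0.07},{"fingers":-1,"linear":[-0.075,-0.072,0.036],"twist":-0.12},{"fingers":-1,"linear":[-0.101,-0.096,0.048],"twist":-0.16},{"fingers":-1,"linear":[-0.128,-0.122,0.062],"twist":-0.2},{"fingers":-1,"linear":[-0.153,-0.146,0.074],"twist":-0.24},{"fingers":-1,"linear":[-0.18,-0.172,0.087],"twist":-0.28},{"fingers":-1,"linear":[-0.206,-0.197,0.099],"twist":-0.32},{"fingers":-1,"linear":[-0.222,-0.212,0.107],"twist":-0.35},{"fingers":-1,"linear":[-0.229,-0.219,0.11],"twist":-0.36},{"fingers":-1,"linear":[-0.229,-0.219,0.11],"twist":-0.36}]'
```

```text
clock: 4.63
tcp_pos: [0.338, 0.281, 0.4252]
orientation: [-0.016, 1.0, 0.012, 0.005]
ft_force: [0.2, 0.5, 0.9]
grip_width: 0.0851
grasp_force: 0.0
```

```bash

python3 -m pendant '[{"fingers":-1,"linear":[0,0,0],"twist":0},{"fingers":-1,"linear":[0,0,0],"twist":0}]'; python3 -c "
from rig import *
from scipy.spatial.transform import Rotation as R
s=state();print(s['joint_positions'],s['tcp_pos']);print(R.from_quat(s['orientation']).as_matrix().round(4))"
```

```text
clock: 4.8
tcp_pos: [0.3371, 0.2835, 0.426]
orientation: [-0.018, 1.0, 0.013, 0.005]
ft_force: [0.3, 0.0, -0.4]
grip_width: 0.0854
grasp_force: 0.0
[ 0.42915948  0.04244846  1.51808548  0.02003162  1.5605681  -1.17708169] [0.33707965 0.28349293 0.42602975]
[[-0.9993 -0.0356  0.0103]
 [-0.0353  0.999   0.0267]
 [-0.0112  0.0264 -0.9996]]
```

```bash

python3 -m pendant '[{"fingers":-1,"linear":[-0.008,-0.006,-0.001],"twist":0},{"fingers":-1,"linear":[-0.028,-0.02,-0.003],"twist":0},{"fingers":-1,"linear":[-0.059,-0.043,-0.007],"twist":0},{"fingers":-1,"linear":[-0.092,-0.068,-0.011],"twist":0},{"fingers":-1,"linear":[-0.123,-0.091,-0.014],"twist":0},{"fingers":-1,"linear":[-0.157,-0.116,-0.018],"twist":0},{"fingers":-1,"linear":[-0.188,-0.139,-0.022],"twist":0},{"fingers":-1,"linear":[-0.22,-0.163,-0.026],"twist":0},{"fingers":-1,"linear":[-0.252,-0.186,-0.03],"twist":0},{"fingers":-1,"linear":[-0.284,-0.21,-0.033],"twist":0},{"fingers":-1,"linear":[-0.316,-0.233,-0.037],"twist":0},{"fingers":-1,"linear":[-0.348,-0.256,-0.041],"twist":0}]' &&
python3 -m pendant '[{"fingers":-1,"linear":[-0.025,-0.018,-0.003],"twist":0},{"fingers":-1,"linear":[-0.043,-0.031,-0.005],"twist":0},{"fingers":-1,"linear":[-0.052,-0.038,-0.006],"twist":0},{"fingers":-1,"linear":[-0.055,-0.04,-0.006],"twist":0}]'; python3 -c "
from rig import *
from scipy.spatial.transform import Rotation as R
s=state();print(s['joint_positions'],s['tcp_pos']);print(R.from_quat(s['orientation']).as_matrix().round(4))"
```

```text
clock: 5.8
tcp_pos: [0.6951, 0.0374, 0.4631]
orientation: [-0.018, 1.0, 0.013, 0.005]
ft_force: [1.8, -0.8, 0.3]
grip_width: 0.0853
grasp_force: 0.0
clock: 6.13
tcp_pos: [0.7518, -0.0016, 0.4665]
orientation: [-0.017, 1.0, 0.012, 0.004]
ft_force: [-0.2, 0.3, 0.6]
grip_width: 0.0856
grasp_force: 0.0
[-0.16165363  0.60496095  0.59830192  0.02764319  1.93433064 -1.75682539] [ 0.75175575 -0.00160245  0.466519  ]
[[-0.9994 -0.0343  0.008 ]
 [-0.0341  0.9991  0.0249]
 [-0.0088  0.0246 -0.9997]]
```

```bash

python3 -m pendant '[{"fingers":-1,"linear":[-0.008,0.01,0],"twist":0},{"fingers":-1,"linear":[-0.025,0.032,0],"twist":0},{"fingers":-1,"linear":[-0.05,0.06,0],"twist":0},{"fingers":-1,"linear":[-0.07,0.09,0],"twist":0},{"fingers":-1,"linear":[-0.08,0.103,0],"twist":0},{"fingers":-1,"linear":[-0.084,0.107,0],"twist":0}]' && 
python3 -m pendant '[{"fingers":-1,"linear":[-0.015,0,-0.003],"twist":0},{"fingers":-1,"linear":[-0.03,0,-0.006],"twist":0},{"fingers":-1,"linear":[-0.045,0,-0.01],"twist":0},{"fingers":-1,"linear":[-0.06,0,-0.013],"twist":0},{"fingers":-1,"linear":[-0.08,0,-0.017],"twist":0},{"fingers":-1,"linear":[-0.1,0,-0.02],"twist":0},{"fingers":-1,"linear":[-0.12,0,-0.02],"twist":0}]';  python3 -c "
from rig import *
from scipy.spatial.transform import Rotation as R
s=state();print(s['joint_positions'],s['tcp_pos']);print(R.from_quat(s['orientation']).as_matrix().round(4))"
```

```text
clock: 6.63
tcp_pos: [0.8217, 0.1133, 0.4625]
orientation: [-0.02, 1.0, 0.013, 0.005]
ft_force: [-0.0, -0.3, 0.0]
grip_width: 0.0855
grasp_force: 0.0
clock: 7.22
tcp_pos: [0.8474, 0.1025, 0.4418]
orientation: [-0.017, 0.999, 0.015, 0.023]
ft_force: [0.5, -0.3, -0.1]
grip_width: 0.085
grasp_force: 0.0
[-0.02191812  0.8303446   0.21910092  0.03461534  2.04765448 -1.60989002] [0.84737904 0.10246762 0.44179549]
[[-0.9984 -0.0344  0.0449]
 [-0.0331  0.999   0.0298]
 [-0.0459  0.0282 -0.9985]]
```

```bash
q() { python3 -c "
from rig import *
from scipy.spatial.transform import Rotation as R
s=state();m=R.from_quat(s['orientation']).as_matrix();print(s['clock'],s['joint_positions'].round(3),s['tcp_pos'].round(3),m[:,2].round(3),m[:,1].round(3),s['ft_force'].round(1))"; }
python3 -m pendant '[{"fingers":-1,"linear":[-0.04,0,-0.01],"twist":0}]' >/dev/null; q
python3 -m pendant '[{"fingers":-1,"linear":[-0.04,0,-0.01],"twist":0}]' >/dev/null; q
python3 -m pendant '[{"fingers":-1,"linear":[-0.04,0,-0.01],"twist":0},{"fingers":-1,"linear":[-0.08,0,-0.02],"twist":0}]' >/dev/null; q
python3 -m pendant '[{"fingers":-1,"linear":[-0.1,0,-0.02],"twist":0},{"fingers":-1,"linear":[-0.1,0,-0.02],"twist":0},{"fingers":-1,"linear":[-0.1,0,-0.02],"twist":0}]'>/dev/null; q
```

```text
7.3 [-0.024  0.838  0.219  0.038  2.018 -1.612] [0.859 0.101 0.436] [ 0.068  0.033 -0.997] [-0.036  0.999  0.031] [ 0.8  0.3 -0.2]
7.3833 [-0.028  0.844  0.22   0.042  1.987 -1.614] [0.87  0.099 0.431] [ 0.091  0.036 -0.995] [-0.035  0.999  0.032] [-0.   0.8 -0. ]
7.55 [-0.033  0.853  0.22   0.046  1.95  -1.618] [0.884 0.096 0.425] [ 0.12   0.039 -0.992] [-0.035  0.999  0.035] [-0.6  1.  -0.3]
7.8 [-0.038  0.866  0.22   0.05   1.908 -1.622] [0.9   0.092 0.415] [ 0.149  0.042 -0.988] [-0.036  0.999  0.037] [ 0.1 -0.3 -0.3]
```

```bash
cat > q.sh <<'E'
python3 -c "
from rig import *
from scipy.spatial.transform import Rotation as R
s=state();m=R.from_quat(s['orientation']).as_matrix();print(s['clock'],s['joint_positions'].round(3),s['tcp_pos'].round(4));print(m.round(4).tolist(),s['ft_force'].round(1),s['grip_width'],s['grasp_force'])"
E
python3 -m pendant '[{"fingers":-1,"linear":[-0.04,0,0],"twist":0}]' >/dev/null
python3 -m pendant '[{"fingers":-1,"linear":[-0.04,0,0],"twist":0}]' >/dev/null
python3 -m pendant '[{"fingers":-1,"linear":[-0.04,0,0],"twist":0}]' >/dev/null
python3 -m pendant '[{"fingers":-1,"linear":[-0.04,0,0],"twist":0}]' >/dev/null
python3 -m pendant '[{"fingers":-1,"linear":[-0.04,0,0.005],"twist":0}]' >/dev/null
python3 -m pendant '[{"fingers":-1,"linear":[-0.04,0,0.005],"twist":0}]' >/dev/null
python3 -m pendant '[{"fingers":-1,"linear":[-0.04,0,0.005],"twist":0}]' >/dev/null
python3 -m pendant '[{"fingers":-1,"linear":[-0.04,0,0.005],"twist":0}]' >/dev/null
bash q.sh
```

```text
8.4667 [-0.052  0.946  0.22   0.076  1.636 -1.635] [0.9958 0.0841 0.3617]
[[-0.941, -0.039, 0.3361], [-0.0206, 0.9981, 0.0583], [-0.3377, 0.048, -0.94]] [-0.4  0.6 -0.2] 0.08555640276375297 0.0
```

```bash

python3 -m pendant '[{"fingers":-1,"linear":[-0.04,0,0],"twist":0}]' >/dev/null
python3 -m pendant '[{"fingers":-1,"linear":[-0.04,0,0],"twist":0}]' >/dev/null
python3 -m pendant '[{"fingers":-1,"linear":[-0.04,0,0],"twist":0}]' >/dev/null
python3 -m pendant '[{"fingers":-1,"linear":[-0.04,0,0],"twist":0}]' >/dev/null
python3 -m pendant '[{"fingers":-1,"linear":[-0.04,0,0],"twist":0}]' >/dev/null
python3 -m pendant '[{"fingers":-1,"linear":[-0.04,0,0],"twist":0}]' >/dev/null
python3 -m pendant '[{"fingers":-1,"linear":[-0.04,0,0],"twist":0}]' >/dev/null
bash q.sh
```

```text
9.05 [-0.066  0.944  0.219  0.102  1.461 -1.648] [1.0488 0.0752 0.3885]
[[-0.8657, -0.0422, 0.4988], [-0.0091, 0.9976, 0.0687], [-0.5005, 0.0549, -0.864]] [-0.6 -0.3 -0.1] 0.08561422437475752 0.0
```

```bash

python3 -m pendant '[{"fingers":-1,"linear":[0.003,-0.01,-0.002],"twist":0},{"fingers":-1,"linear":[0.009,-0.034,-0.008],"twist":0},{"fingers":-1,"linear":[0.02,-0.073,-0.016],"twist":0},{"fingers":-1,"linear":[0.031,-0.112,-0.025],"twist":0},{"fingers":-1,"linear":[0.041,-0.151,-0.034],"twist":0},{"fingers":-1,"linear":[0.052,-0.19,-0.042],"twist":0},{"fingers":-1,"linear":[0.061,-0.224,-0.05],"twist":0},{"fingers":-1,"linear":[0.072,-0.263,-0.058],"twist":0},{"fingers":-1,"linear":[0.083,-0.302,-0.067],"twist":0},{"fingers":-1,"linear":[0.093,-0.341,-0.076],"twist":0},{"fingers":-1,"linear":[0.103,-0.375,-0.083],"twist":0},{"fingers":-1,"linear":[0.112,-0.409,-0.091],"twist":0}]' >/dev/null; bash q.sh
python3 -m pendant '[{"fingers":-1,"linear":[0.009,-0.032,-0.007],"twist":0},{"fingers":-1,"linear":[0.016,-0.057,-0.012],"twist":0},{"fingers":-1,"linear":[0.02,-0.072,-0.016],"twist":0},{"fingers":-1,"linear":[0.021,-0.078,-0.017],"twist":0}]'>/dev/null; bash q.sh
```

```text
10.05 [-0.579  0.814  0.49   0.339  1.431 -2.155] [ 0.9224 -0.3424  0.3894]
[[-0.866, -0.0413, 0.4984], [-0.0088, 0.9977, 0.0673], [-0.5, 0.0539, -0.8643]] [1.2 0.1 0.1] 0.08516972316908529 0.0
10.3833 [-0.673  0.859  0.399  0.371  1.505 -2.22 ] [ 0.8984 -0.4235  0.3885]
[[-0.8665, -0.0379, 0.4977], [-0.006, 0.9978, 0.0656], [-0.4991, 0.0538, -0.8648]] [-0.4 -0.2 -0.6] 0.08489907436246708 0.0
```

```bash

python3 -m pendant '[{"fingers":-1,"linear":[-0.014,-0.012,0.007],"twist":0},{"fingers":-1,"linear":[-0.028,-0.025,0.014],"twist":0},{"fingers":-1,"linear":[-0.042,-0.037,0.021],"twist":0},{"fingers":-1,"linear":[-0.056,-0.05,0.028],"twist":0}]' >/dev/null; bash q.sh
python3 -m pendant '[{"fingers":-1,"linear":[-0.028,-0.025,0.01],"twist":0}]' >/dev/null; bash q.sh
python3 -m pendant '[{"fingers":-1,"linear":[-0.028,-0.025,0.01],"twist":0}]' >/dev/null; bash q.sh
```

```text
10.7167 [-0.669  0.965  0.22   0.375  1.546 -2.195] [ 0.9356 -0.4463  0.3732]
[[-0.8533, -0.0368, 0.5201], [-0.009, 0.9984, 0.0559], [-0.5213, 0.043, -0.8523]] [ 0.8 -0.3 -0.7] 0.0855396080352115 0.0
10.8 [-0.673  0.973  0.218  0.38   1.514 -2.203] [ 0.9429 -0.4558  0.3704]
[[-0.8404, -0.0314, 0.541], [-0.0099, 0.999, 0.0427], [-0.5418, 0.0305, -0.8399]] [ 0.7 -0.3  0.5] 0.08496914471974316 0.0
10.8833 [-0.679  0.983  0.218  0.385  1.482 -2.211] [ 0.9489 -0.4663  0.3654]
[[-0.8291, -0.024, 0.5586], [-0.0088, 0.9995, 0.0298], [-0.5591, 0.0198, -0.8289]] [-0.3  0.5 -0.5] 0.0853587596262374 0.0
```

```bash

python3 -m pendant '[{"fingers":-1,"linear":[0.01,0.004,-0.002],"twist":0},{"fingers":-1,"linear":[0.031,0.013,-0.006],"twist":0},{"fingers":-1,"linear":[0.062,0.026,-0.011],"twist":-0.01},{"fingers":-1,"linear":[0.098,0.04,-0.018],"twist":-0.02},{"fingers":-1,"linear":[0.135,0.055,-0.025],"twist":-0.03},{"fingers":-1,"linear":[0.171,0.07,-0.031],"twist":-0.035},{"fingers":-1,"linear":[0.207,0.085,-0.038],"twist":-0.035},{"fingers":-1,"linear":[0.243,0.1,-0.045],"twist":-0.035},{"fingers":-1,"linear":[0.28,0.115,-0.052],"twist":-0.035},{"fingers":-1,"linear":[0.316,0.13,-0.058],"twist":-0.035},{"fingers":-1,"linear":[0.35,0.144,-0.065],"twist":-0.035},{"fingers":-1,"linear":[0.381,0.157,-0.07],"twist":-0.035}]' >/dev/null; bash q.sh
python3 -m pendant '[{"fingers":-1,"linear":[0.034,0.012,-0.006],"twist":0},{"fingers":-1,"linear":[0.068,0.026,-0.012],"twist":0},{"fingers":-1,"linear":[0.1,0.038,-0.018],"twist":0},{"fingers":-1,"linear":[0.12,0.046,-0.022],"twist":0},{"fingers":-1,"linear":[0.132,0.05,-0.024],"twist":0},{"fingers":-1,"linear":[0.136,0.052,-0.025],"twist":0},{"fingers":-1,"linear":[0.136,0.052,-0.025],"twist":0}]'>/dev/null; bash q.sh
python3 - <<'E'
from h import *
for n in("top","side"):
    f=grab_frame(n); a=f["image"][...,::-1].copy()
    c=P(f,state()["tcp_pos"])[0]; print(n,c); cv2.circle(a,tuple(int(round(v)) for v in c),2,(0,0,255),-1)
    u,v=[(330,150),(290,190)][n=="side"]; cv2.imwrite(f"pics/{n}1.png",cv2.resize(a[v:v+190,u:u+190],None,fx=3,fy=3,interpolation=2))
a=np.hstack([cv2.imread("pics/top1.png")[:, :400],cv2.imread("pics/side1.png")[:, 100:500]]);cv2.imwrite("pics/both1.png",a)
E
```

```text
11.8833 [-0.843  0.436  1.686  0.635  0.751 -2.854] [ 0.6012 -0.3099  0.2279]
[[-0.8506, -0.0282, 0.525], [-0.0216, 0.9996, 0.0188], [-0.5253, 0.0047, -0.8509]] [ 0.3  0.5 -0. ] 0.08534980895710964 0.0
12.4667 [-0.86   0.309  1.917  0.602  0.673 -2.854] [ 0.5106 -0.2465  0.2176]
[[-0.8837, 0.0071, 0.468], [0.0066, 1.0, -0.0026], [-0.468, 0.0008, -0.8837]] [-0.1 -0.1  0. ] 0.08542375777929781 0.0
top [410.49272281 261.91966063]
side [367.951965  264.0306553]
```

View pics/both1.png

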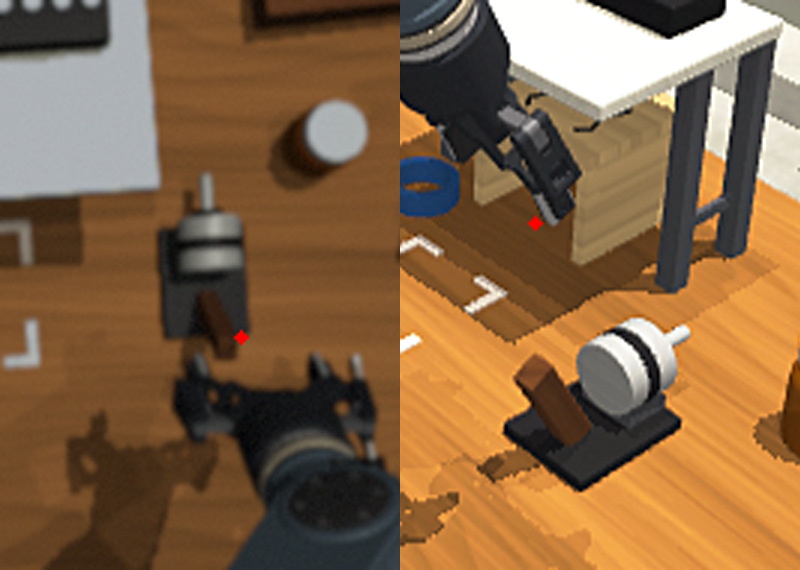

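```bash

python3 -m pendant '[{"fingers":-1,"linear":[0.005,0,0.003],"twist":0.03},{"fingers":-1,"linear":[0.01,-0.001,0.006],"twist":0.1},{"fingers":-1,"linear":[0.02,-0.003,0.012],"twist":0.22},{"fingers":-1,"linear":[0.03,-0.005,0.018],"twist":0.34},{"fingers":-1,"linear":[0.04,-0.007,0.024],"twist":0.46},{"fingers":-1,"linear":[0.05,-0.009,0.03],"twist":0.58},{"fingers":-1,"linear":[0.057,-0.01,0.035],"twist":0.7},{"fingers":-1,"linear":[0.06,-0.011,0.038],"twist":0.82},{"fingers":-1,"linear":[0.06,-0.011,0.038],"twist":0.94},{"fingers":-1,"linear":[0.06,-0.011,0.038],"twist":1.06},{"fingers":-1,"linear":[0.06,-0.011,0.038],"twist":1.18},{"fingers":-1,"linear":[0.06,-0.011,0.038],"twist":1.3}]' >/dev/null
python3 -m pendant '[{"fingers":-1,"linear":[0,0,0],"twist":0.12},{"fingers":-1,"linear":[0,0,0],"twist":0.24},{"fingers":-1,"linear":[0,0,0],"twist":0.36},{"fingers":-1,"linear":[0,0,0],"twist":0.48},{"fingers":-1,"linear":[0,0,0],"twist":0.6},{"fingers":-1,"linear":[0,0,0],"twist":0.72},{"fingers":-1,"linear":[0,0,0],"twist":0.84},{"fingers":-1,"linear":[0,0,0],"twist":0.96},{"fingers":-1,"linear":[0,0,0],"twist":1.08},{"fingers":-1,"linear":[0,0,0],"twist":1.2},{"fingers":-1,"linear":[0,0,0],"twist":1.32},{"fingers":-1,"linear":[0,0,0],"twist":1.44}]' >/dev/null
python3 -m pendant '[{"fingers":-1,"linear":[0,0,0],"twist":0.12},{"fingers":-1,"linear":[0,0,0],"twist":0.22},{"fingers":-1,"linear":[0,0,0],"twist":0.3},{"fingers":-1,"linear":[0,0,0],"twist":0.355},{"fingers":-1,"linear":[0,0,0],"twist":0.375},{"fingers":-1,"linear":[0,0,0],"twist":0.375},{"fingers":-1,"linear":[0,0,0],"twist":0.375}]' >/dev/null;bash q.sh
```

```text
15.15 [-0.945  0.404  2.033  0.803  0.552 -0.056] [ 0.4751 -0.258   0.1546]
[[0.8843, 0.0159, 0.4666], [0.0188, -0.9998, -0.0014], [0.4665, 0.01, -0.8845]] [0.6 0.3 0.6] 0.08534438545892933 0.0
```

```bash

python3 -m pendant '[{"fingers":-1,"linear":[0,0,0.008],"twist":0},{"fingers":-1,"linear":[0,0,0.025],"twist":0},{"fingers":-1,"linear":[0,0,0.045],"twist":0},{"fingers":-1,"linear":[0,0,0.065],"twist":0},{"fingers":-1,"linear":[0,0,0.085],"twist":0},{"fingers":-1,"linear":[0,0,0.1],"twist":0},{"fingers":-1,"linear":[0,0,0.107],"twist":0},{"fingers":-1,"linear":[0,0,0.108],"twist":0},{"fingers":-1,"linear":[0,0,0.108],"twist":0}]' ;bash q.sh
python3 - <<'E'
from h import *
for n in("top","side"):
    f=grab_frame(n); a=f["image"][...,::-1].copy()
    c=P(f,state()["tcp_pos"])[0]; print(n,c); cv2.circle(a,tuple(int(round(v)) for v in c),1,(0,0,255),-1)
    u,v=[(350,200),(340,260)][n=="side"]; cv2.imwrite(f"pics/{n}2.png",cv2.resize(a[v:v+110,u:u+80],None,fx=5,fy=5,interpolation=2))
a=np.hstack([cv2.imread("pics/top2.png"),cv2.imread("pics/side2.png")]);cv2.imwrite("pics/both2.png",a)
E
```

```text
clock: 15.9
tcp_pos: [0.5253, -0.2573, 0.0584]
orientation: [0.971, 0.009, 0.24, 0.002]
ft_force: [-0.8, 0.5, 0.3]
grip_width: 0.0858
grasp_force: 0.0
15.9 [-0.85   0.642  1.999  1.155  0.392 -0.362] [ 0.5253 -0.2573  0.0584]
[[0.8848, 0.0162, 0.4656], [0.0184, -0.9998, -0.0002], [0.4655, 0.0087, -0.885]] [-0.8  0.5  0.3] 0.08579435544662521 0.0
top [401.47009941 258.16281674]
side [372.44956429 323.45297922]
```

View pics/both2.png

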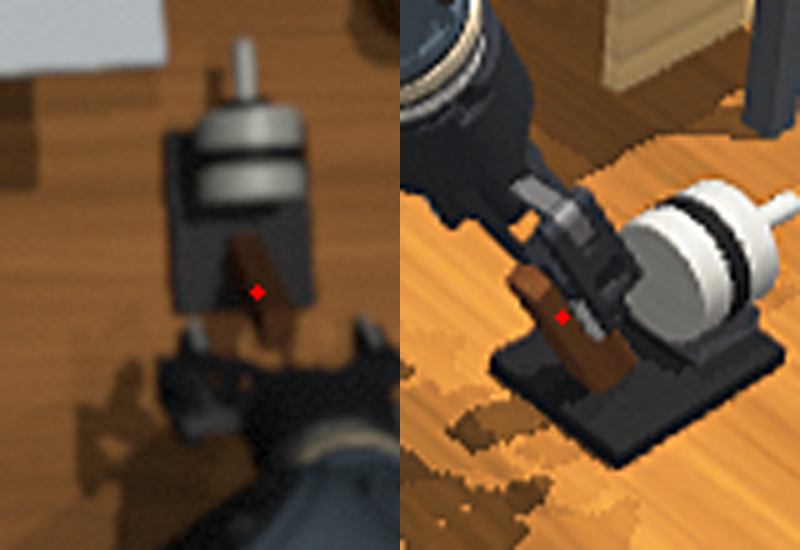

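```bash

python3 -m pendant '[{"fingers":1,"linear":[0,0,0],"twist":0},{"fingers":1,"linear":[0,0,0],"twist":0},{"fingers":1,"linear":[0,0,0],"twist":0},{"fingers":1,"linear":[0,0,0],"twist":0},{"fingers":1,"linear":[0,0,0],"twist":0},{"fingers":1,"linear":[0,0,0],"twist":0},{"fingers":1,"linear":[0,0,0],"twist":0},{"fingers":1,"linear":[0,0,0],"twist":0},{"fingers":1,"linear":[0,0,0],"twist":0},{"fingers":1,"linear":[0,0,0],"twist":0}]' 40;bash q.sh
cat > look.py <<'E'
from h import *
import sys
F=[grab_frame(n) for n in("top","side")]
p=None
st=np.array([[.5594,-.0317,.055],[.5662,-.0273,.055]])
x0=[float(v) for v in sys.argv[1:4]]
for f,n,s in zip(F,("top","side"),st):
    r=silhouettes(f,"shaker")
    if not r: print(n,"none"); continue
    m=r[0]["mask"].astype(np.float32)
    # ignore gripper-occluded part: weight only model pixels by edges of plate/drum -> simple IoU
    x,c=fit([f],[m],SH,x0); dl=x[:2]-s[:2]; c_,s_=np.cos(.055),np.sin(.055)
    print(n,round(r[0]["conf"],2),"world",x.round(4),"cost",round(c,3),"in station",(np.array([[c_,s_],[-s_,c_]])@dl).round(4),round(x[2]-.055,3))
E
python3 look.py .575 -.2555 .03
```

```text
clock: 16.83
tcp_pos: [0.5252, -0.258, 0.0598]
orientation: [0.971, 0.009, 0.241, 0.003]
ft_force: [-2.6, -1.7, 5.1]
grip_width: 0.0189
grasp_force: 40.4
16.8333 [-0.851  0.639  2.     1.155  0.392 -0.361] [ 0.5252 -0.258   0.0598]
[[0.8842, 0.0151, 0.467], [0.0181, -0.9998, -0.0021], [0.4668, 0.0103, -0.8843]] [-2.6 -1.7  5.1] 0.01890704594044009 40.42220592498779
top 0.67 world [ 0.575  -0.2555  0.03  ] cost 1.0 in station [ 0.0033 -0.2243] -0.025
side 0.57 world [ 0.578  -0.253   0.0255] cost 0.093 in station [-0.0006 -0.226 ] -0.03
```

```bash

python3 -m pendant '[{"fingers":1,"linear":[0,-0.005,0],"twist":0},{"fingers":1,"linear":[0,-0.018,0],"twist":0},{"fingers":1,"linear":[-0.001,-0.036,-0.001],"twist":0},{"fingers":1,"linear":[-0.001,-0.054,-0.001],"twist":0},{"fingers":1,"linear":[-0.002,-0.072,-0.002],"twist":0},{"fingers":1,"linear":[-0.002,-0.088,-0.002],"twist":0},{"fingers":1,"linear":[-0.003,-0.1,-0.003],"twist":0}]' ;bash q.sh
```

```text
clock: 17.62
tcp_pos: [0.5204, -0.1583, 0.06]
orientation: [0.971, 0.008, 0.241, 0.004]
ft_force: [0.4, -2.7, 1.1]
grip_width: 0.0192
grasp_force: 39.8
17.6167 [-0.684  0.618  2.132  1.57   0.297 -0.64 ] [ 0.5204 -0.1583  0.06  ]
[[0.884, 0.0136, 0.4673], [0.0175, -0.9998, -0.004], [0.4672, 0.0117, -0.8841]] [ 0.4 -2.7  1.1] 0.01919648446103202 39.78830337524414
```

```bash

python3 -m pendant '[{"fingers":1,"linear":[0,-0.005,0],"twist":0},{"fingers":1,"linear":[0,-0.016,0],"twist":0},{"fingers":1,"linear":[-0.001,-0.03,-0.001],"twist":0},{"fingers":1,"linear":[-0.001,-0.044,-0.001],"twist":0},{"fingers":1,"linear":[-0.002,-0.056,-0.002],"twist":0},{"fingers":1,"linear":[-0.002,-0.065,-0.002],"twist":0}]' ;bash q.sh
python3 -m pendant '[{"fingers":1,"linear":[0,-0.008,0],"twist":0},{"fingers":1,"linear":[0,-0.02,0],"twist":0},{"fingers":1,"linear":[-0.001,-0.034,-0.001],"twist":0},{"fingers":1,"linear":[-0.001,-0.047,-0.001],"twist":0},{"fingers":1,"linear":[-0.002,-0.056,-0.002],"twist":0},{"fingers":1,"linear":[-0.002,-0.061,-0.002],"twist":0},{"fingers":1,"linear":[-0.002,-0.061,-0.002],"twist":0}]' ;bash q.sh; python3 look.py .565 -.03 .03
```

```text
clock: 18.12
tcp_pos: [0.5163, -0.0934, 0.06]
orientation: [0.971, 0.008, 0.24, 0.004]
ft_force: [0.5, -4.7, 1.7]
grip_width: 0.0194
grasp_force: 39.9
18.1167 [-0.548  0.612  2.194  1.917  0.258 -0.868] [ 0.5163 -0.0934  0.06  ]
[[0.8843, 0.013, 0.4667], [0.0165, -0.9999, -0.0034], [0.4666, 0.0107, -0.8844]] [ 0.5 -4.7  1.7] 0.019421096400105305 39.8923122882843
clock: 18.7
tcp_pos: [0.512, -0.0311, 0.0599]
orientation: [0.971, 0.009, 0.24, 0.003]
ft_force: [-0.7, 0.7, -1.9]
grip_width: 0.0188
grasp_force: 39.7
18.7 [-0.397  0.61   2.23   2.26   0.235 -1.078] [ 0.512  -0.0311  0.0599]
[[0.8847, 0.0166, 0.4658], [0.0191, -0.9998, -0.0007], [0.4657, 0.0095, -0.8849]] [-0.7  0.7 -1.9] 0.018830465737118166 39.719751477241516
top 0.97 world [ 0.5572 -0.0301  0.0164] cost 0.101 in station [-0.0021  0.0017] -0.039
side 0.98 world [ 0.5641 -0.0253  0.0278] cost 0.091 in station [-0.002   0.0021] -0.027
```

```bash

python3 -m pendant '[{"fingers":1,"linear":[0.0016,0.0018,0.0014],"twist":0},{"fingers":1,"linear":[0.0016,0.0018,0.0014],"twist":0},{"fingers":1,"linear":[0.0016,0.0018,0.0014],"twist":0},{"fingers":1,"linear":[0.0016,0.0018,0.0014],"twist":0},{"fingers":1,"linear":[0.0016,0.0018,0.0014],"twist":0},{"fingers":1,"linear":[0.0016,0.0018,0.0014],"twist":0},{"fingers":1,"linear":[0.0016,0.0018,0.0014],"twist":0},{"fingers":1,"linear":[0.0016,0.0018,0.0014],"twist":0},{"fingers":1,"linear":[0.0016,0.0018,0.0014],"twist":0},{"fingers":1,"linear":[0.0016,0.0018,0.0014],"twist":0},{"fingers":1,"linear":[0.0016,0.0018,0.0014],"twist":0},{"fingers":1,"linear":[0.0016,0.0018,0.0014],"twist":0}]' ;bash q.sh; python3 look.py .565 -.03 .03; python3 - <<'E'
from h import *
for n in("top","side"):
    f=grab_frame(n); a=f["image"][...,::-1].copy()
    u,v=[(285,180),(270,200)][n=="side"]; cv2.imwrite(f"pics/{n}3.png",cv2.resize(a[v:v+120,u:u+90],None,fx=4.4,fy=4.4,interpolation=2))
a=np.hstack([cv2.imread("pics/top3.png"),cv2.imread("pics/side3.png")]);cv2.imwrite("pics/both3.png",a)
E
```

```text
clock: 19.9
tcp_pos: [0.5122, -0.0319, 0.0598]
orientation: [0.971, 0.01, 0.24, 0.002]
ft_force: [-5.8, 4.6, 8.3]
grip_width: 0.019
grasp_force: 41.1
19.9 [-0.401  0.61   2.229  2.241  0.235 -1.063] [ 0.5122 -0.0319  0.0598]
[[0.8851, 0.0186, 0.4651], [0.0203, -0.9998, 0.0014], [0.465, 0.0082, -0.8853]] [-5.8  4.6  8.3] 0.01895412390060403 41.09890401363373
top 0.6 world [ 0.5565 -0.0311  0.0185] cost 0.085 in station [-0.0028  0.0008] -0.037
side 0.72 world [ 0.5644 -0.0266  0.0363] cost 0.101 in station [-0.0018  0.0008] -0.019
```

View pics/both3.png

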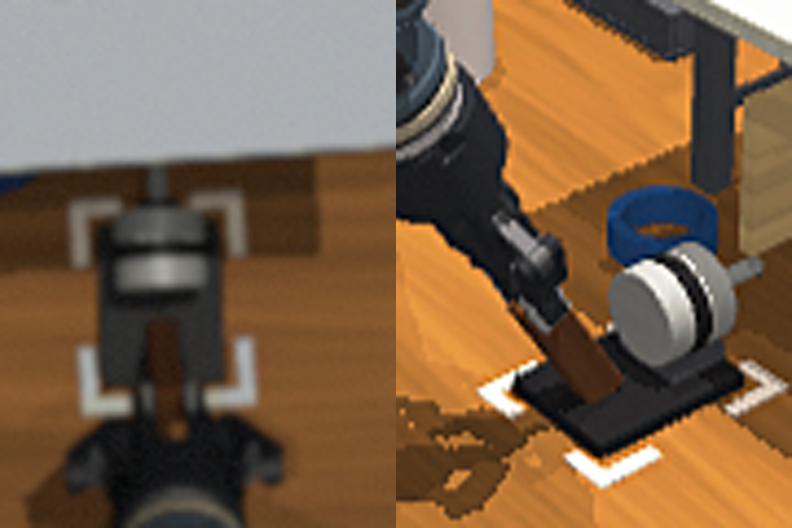

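```bash

python3 -m pendant '[{"fingers":1,"linear":[0.003,0,0.0015],"twist":0},{"fingers":1,"linear":[0.0088,-0.0003,0.0046],"twist":0},{"fingers":1,"linear":[0.0177,-0.0007,0.0092],"twist":0},{"fingers":1,"linear":[0.0265,-0.001,0.0139],"twist":0},{"fingers":1,"linear":[0.0354,-0.0015,0.0185],"twist":0},{"fingers":1,"linear":[0.0442,-0.0018,0.0232],"twist":0},{"fingers":1,"linear":[0.0531,-0.0022,0.0279],"twist":0}]' ;bash q.sh
```

```text
clock: 20.78
tcp_pos: [0.5723, -0.0307, 0.0598]
orientation: [0.971, 0.008, 0.239, 0.003]
ft_force: [-8.7, -0.1, 7.6]
grip_width: 0.0189
grasp_force: 41.2
20.7833 [-0.337  0.624  2.077  1.701  0.153 -0.449] [ 0.5723 -0.0307  0.0598]
[[0.8856, 0.0141, 0.4642], [0.0171, -0.9999, -0.0023], [0.4641, 0.01, -0.8858]] [-8.7 -0.1  7.6] 0.018902874592308178 41.20344042778015
```

```bash

python3 -m pendant '[{"fingers":1,"linear":[0.005,-0.0002,0.0021],"twist":0},{"fingers":1,"linear":[0.0106,-0.0004,0.005],"twist":0},{"fingers":1,"linear":[0.016,-0.0006,0.0077],"twist":0},{"fingers":1,"linear":[0.0212,-0.0008,0.0105],"twist":0},{"fingers":1,"linear":[0.0265,-0.001,0.0132],"twist":0},{"fingers":1,"linear":[0.0313,-0.0013,0.0157],"twist":0},{"fingers":1,"linear":[0.0313,-0.0013,0.0157],"twist":0}]' ;bash q.sh
python3 - <<'E'
from h import *
f=grab_frame("side"); a=f["image"][...,::-1]
cv2.imwrite("pics/side4.png",cv2.resize(a[150:330,250:450],None,fx=3.3,fy=3.3,interpolation=2))
E
```

```text
clock: 21.37
tcp_pos: [0.6097, -0.0287, 0.0602]
orientation: [0.971, 0.009, 0.24, 0.003]
ft_force: [1.9, 0.1, -3.2]
grip_width: 0.0192
grasp_force: 39.4
21.3667 [-0.307  0.641  1.986  1.243  0.149  0.04 ] [ 0.6097 -0.0287  0.0602]
[[0.8844, 0.0162, 0.4665], [0.0186, -0.9998, -0.0006], [0.4664, 0.0092, -0.8845]] [ 1.9  0.1 -3.2] 0.01921232376775773 39.38514590263367
```

View pics/side4.png

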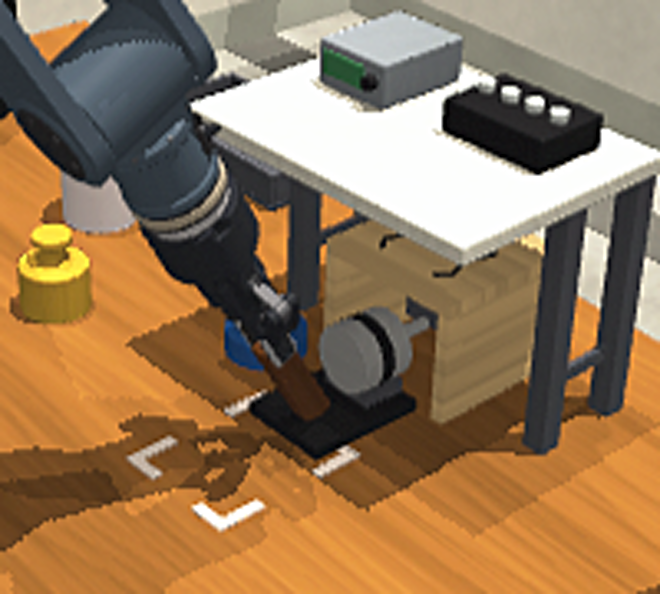

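```bash
cat > f.sh <<'E'
python3 -c "
from rig import *
import numpy as np
s=state();p=s['tcp_pos'];u=np.array([.9985,.055,0]);print('t',s['clock'].__round__(2),'along',round(float((p-np.array([.5122,-.0319,0]))@u)*1000,2),'z',p[2].round(4),'ft',s['ft_force'].round(1),'F',round(float(s['ft_force']@u),1),'J5',s['joint_positions'][3:].round(2))"
E
python3 -m pendant '[{"fingers":1,"linear":[0.001,0,0.0007],"twist":0},{"fingers":1,"linear":[0.002,-0.0001,0.0013],"twist":0},{"fingers":1,"linear":[0.003,-0.0001,0.002],"twist":0},{"fingers":1,"linear":[0.0042,-0.0002,0.0027],"twist":0}]'>/dev/null ;bash f.sh
python3 -m pendant '[{"fingers":1,"linear":[0.0012,0,0.0006],"twist":0},{"fingers":1,"linear":[0.0022,-0.0001,0.0012],"twist":0}]'>/dev/null ;bash f.sh
python3 -m pendant '[{"fingers":1,"linear":[0.0012,0,0.0006],"twist":0},{"fingers":1,"linear":[0.0022,-0.0001,0.0012],"twist":0}]'>/dev/null ;bash f.sh
```

```text
t 21.75 along 101.57 z 0.0599 ft [-4. -1.  2.] F -4.0 J5 [1.19 0.15 0.1 ]
t 21.92 along 104.69 z 0.0599 ft [-3.2 -0.3  1.5] F -3.2 J5 [1.16 0.15 0.13]
t 22.08 along 107.3 z 0.0599 ft [-3.8  0.1  1.7] F -3.8 J5 [1.13 0.15 0.16]
```

```bash
python3 -m pendant '[{"fingers":1,"linear":[0.0009,0,0.0005],"twist":0},{"fingers":1,"linear":[0.0018,-0.0001,0.0009],"twist":0}]'>/dev/null ;bash f.sh
python3 -m pendant '[{"fingers":1,"linear":[0.0009,0,0.0005],"twist":0},{"fingers":1,"linear":[0.0018,-0.0001,0.0009],"twist":0}]'>/dev/null ;bash f.sh
python3 -m pendant '[{"fingers":1,"linear":[0.0009,0,0.0005],"twist":0},{"fingers":1,"linear":[0.0018,-0.0001,0.0009],"twist":0}]'>/dev/null ;bash f.sh
```

```text
t 22.25 along 109.29 z 0.0599 ft [-3.7 -0.8  0.8] F -3.7 J5 [1.1  0.15 0.19]
t 22.42 along 111.28 z 0.06 ft [-2.9 -0.2  0.2] F -2.9 J5 [1.08 0.15 0.21]
t 22.58 along 113.29 z 0.06 ft [-3.5 -0.6  0.9] F -3.6 J5 [1.06 0.15 0.24]
```

```bash
python3 -m pendant '[{"fingers":1,"linear":[0.0009,0,0.0005],"twist":0},{"fingers":1,"linear":[0.0018,-0.0001,0.0009],"twist":0}]'>/dev/null ;bash f.sh
```

```text
t 22.75 along 115.31 z 0.0601 ft [-3.4 -0.1  0.7] F -3.4 J5 [1.03 0.16 0.26]
```

```bash
python3 -m pendant '[{"fingers":1,"linear":[0.0009,0,0.0005],"twist":0},{"fingers":1,"linear":[0.0018,-0.0001,0.001],"twist":0}]'>/dev/null ;bash f.sh
python3 -m pendant '[{"fingers":1,"linear":[0.0009,0,0.0005],"twist":0},{"fingers":1,"linear":[0.0018,-0.0001,0.001],"twist":0}]'>/dev/null ;bash f.sh
python3 -m pendant '[{"fingers":1,"linear":[0.0009,0,0.0005],"twist":0},{"fingers":1,"linear":[0.0018,-0.0001,0.001],"twist":0}]'>/dev/null ;bash f.sh
```

```text
t 22.92 along 117.4 z 0.06 ft [-3.4 -0.3  0. ] F -3.4 J5 [1.01 0.16 0.29]
t 23.08 along 119.48 z 0.06 ft [-2.9 -0.3  1. ] F -2.9 J5 [0.99 0.16 0.31]
t 23.25 along 121.52 z 0.06 ft [-3.  -0.8  0.7] F -3.0 J5 [0.97 0.16 0.33]
```

```bash
python3 -m pendant '[{"fingers":1,"linear":[0.0009,0,0.0005],"twist":0},{"fingers":1,"linear":[0.0018,-0.0001,0.001],"twist":0}]'>/dev/null ;bash f.sh
python3 -m pendant '[{"fingers":1,"linear":[0.0009,0,0.0005],"twist":0},{"fingers":1,"linear":[0.0018,-0.0001,0.001],"twist":0}]'>/dev/null ;bash f.sh
python3 -m pendant '[{"fingers":1,"linear":[0.0009,0,0.0005],"twist":0},{"fingers":1,"linear":[0.0018,-0.0001,0.001],"twist":0}]'>/dev/null ;bash f.sh
```

```text
t 23.42 along 123.56 z 0.0599 ft [-3.7 -0.4  0.6] F -3.7 J5 [0.95 0.16 0.36]
t 23.58 along 125.66 z 0.0599 ft [-4.1 -1.2  1.5] F -4.2 J5 [0.93 0.16 0.38]
t 23.75 along 127.68 z 0.0599 ft [-3.5  0.2  1.3] F -3.5 J5 [0.91 0.16 0.4 ]
```

```bash
python3 -m pendant '[{"fingers":1,"linear":[0.0009,0,0.0005],"twist":0},{"fingers":1,"linear":[0.0018,-0.0001,0.0009],"twist":0}]'>/dev/null ;bash f.sh
python3 -m pendant '[{"fingers":1,"linear":[0.0009,0,0.0005],"twist":0},{"fingers":1,"linear":[0.0018,-0.0001,0.0009],"twist":0}]'>/dev/null ;bash f.sh
python3 -m pendant '[{"fingers":1,"linear":[0.0009,0,0.0005],"twist":0},{"fingers":1,"linear":[0.0018,-0.0001,0.0009],"twist":0}]'>/dev/null ;bash f.sh
```

```text
t 23.92 along 129.7 z 0.0599 ft [-3.9 -0.5  0.7] F -3.9 J5 [0.89 0.17 0.42]
t 24.08 along 131.74 z 0.0599 ft [-2.5 -1.   0.8] F -2.6 J5 [0.87 0.17 0.44]
t 24.25 along 133.73 z 0.0599 ft [-2.5 -0.6  0.7] F -2.5 J5 [0.85 0.17 0.46]
```

```bash
python3 -m pendant '[{"fingers":1,"linear":[0.0009,0,0.0005],"twist":0},{"fingers":1,"linear":[0.0018,-0.0001,0.0009],"twist":0}]'>/dev/null ;bash f.sh
python3 -m pendant '[{"fingers":1,"linear":[0.0009,0,0.0005],"twist":0},{"fingers":1,"linear":[0.0018,-0.0001,0.0009],"twist":0}]'>/dev/null ;bash f.sh
python3 -m pendant '[{"fingers":1,"linear":[0.0009,0,0.0005],"twist":0},{"fingers":1,"linear":[0.0018,-0.0001,0.0009],"twist":0}]'>/dev/null ;bash f.sh
```

```text
t 24.42 along 135.75 z 0.06 ft [-4.9 -1.4  2.5] F -5.0 J5 [0.83 0.17 0.48]
t 24.58 along 135.75 z 0.0598 ft [-15.6  -4.1   9.7] F -15.8 J5 [0.81 0.17 0.5 ]
t 24.75 along 136.23 z 0.0598 ft [-17.   -3.3  13.2] F -17.1 J5 [0.79 0.18 0.52]
```

```bash
python3 - <<'E'
from h import *
f=grab_frame("side"); a=f["image"][...,::-1]
cv2.imwrite("pics/side5.png",cv2.resize(a[150:300,270:440],None,fx=3.9,fy=3.9,interpolation=2))
E
bash f.sh
```

```text
t 24.8 along 136.37 z 0.0598 ft [-16.2  -3.5  10.5] F -16.3 J5 [0.79 0.18 0.52]
```

View pics/side5.png

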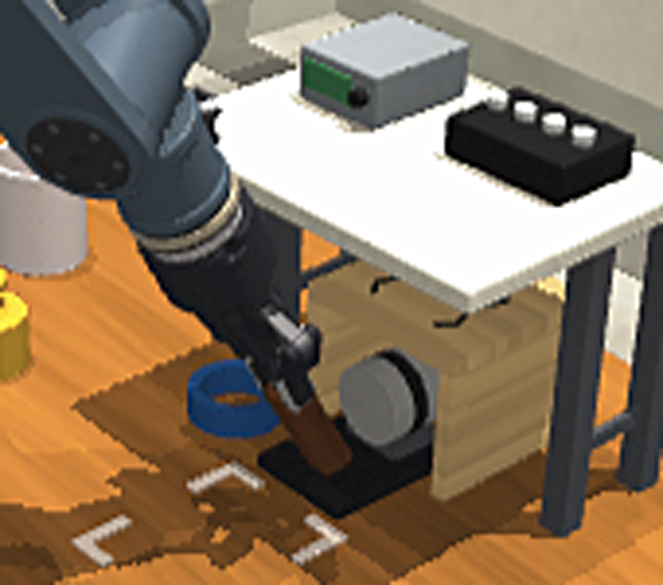

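```bash
python3 -m pendant '[{"fingers":1,"linear":[0.0008,0,0.0002],"twist":0},{"fingers":1,"linear":[0.0017,-0.0001,0.0005],"twist":0},{"fingers":1,"linear":[0.0022,-0.0001,0.0008],"twist":0}]'>/dev/null ;bash f.sh
python3 -m pendant '[{"fingers":1,"linear":[0.0008,0,0.0003],"twist":0},{"fingers":1,"linear":[0.0016,-0.0001,0.0007],"twist":0},{"fingers":1,"linear":[0.0016,-0.0001,0.0007],"twist":0}]'>/dev/null ;bash f.sh; bash q.sh
```

```text
t 25.05 along 138.48 z 0.0598 ft [-16.5  -1.9   9.9] F -16.5 J5 [0.77 0.18 0.54]
t 25.3 along 140.49 z 0.0598 ft [-13.5  -1.7   6.6] F -13.6 J5 [0.76 0.18 0.56]
25.3 [-0.273  0.666  1.876  0.758  0.183  0.561] [ 0.6525 -0.0249  0.0598]
[[0.8864, 0.0153, 0.4626], [0.0171, -0.9999, 0.0004], [0.4626, 0.0075, -0.8866]] [-13.5  -1.7   6.6] 0.01889644391214285 41.42282009124756
```

```bash
python3 -m pendant '[{"fingers":1,"linear":[-0.0008,0,-0.0009],"twist":0},{"fingers":1,"linear":[-0.0016,0.0001,-0.0018],"twist":0},{"fingers":1,"linear":[-0.0016,0.0001,-0.0018],"twist":0}]'>/dev/null ;bash f.sh
python3 -m pendant '[{"fingers":-1,"linear":[-0.0016,0.0001,-0.0018],"twist":0}]' >/dev/null; bash f.sh
```

```text
t 25.55 along 140.83 z 0.0608 ft [-5.4 -0.4 -1.2] F -5.4 J5 [0.77 0.18 0.55]
t 25.63 along 140.53 z 0.0625 ft [ 0.1  0.2 -0.3] F 0.1 J5 [0.78 0.18 0.54]
```

```bash
python3 -m pendant '[{"fingers":-1,"linear":[0,0,0],"twist":0},{"fingers":-1,"linear":[0,0,0],"twist":0},{"fingers":-1,"linear":[0,0,0],"twist":0},{"fingers":-1,"linear":[0,0,0],"twist":0},{"fingers":-1,"linear":[0,0,0],"twist":0},{"fingers":-1,"linear":[0,0,0],"twist":0}]' ; bash f.sh; python3 look.py .70 -.023 .035
```

```text
clock: 26.13
tcp_pos: [0.6516, -0.0259, 0.0624]
orientation: [0.971, 0.009, 0.241, 0.003]
ft_force: [0.3, -0.6, 0.2]
grip_width: 0.0854
grasp_force: 0.0
t 26.13 along 139.51 z 0.0624 ft [ 0.3 -0.6  0.2] F 0.2 J5 [0.78 0.18 0.54]
top 0.54 world [ 0.6796 -0.0216  0.1085] cost 0.908 in station [0.1206 0.0035] 0.053
side 0.69 world [ 0.7038 -0.0189  0.0563] cost 0.175 in station [0.1378 0.0008] 0.001
```

```bash
python3 -m pendant '[{"fingers":-1,"linear":[0,0,-0.005],"twist":0},{"fingers":-1,"linear":[0,0,-0.015],"twist":0},{"fingers":-1,"linear":[0,0,-0.03],"twist":0},{"fingers":-1,"linear":[0,0,-0.045],"twist":0},{"fingers":-1,"linear":[0,0,-0.055],"twist":0},{"fingers":-1,"linear":[0,0,-0.06],"twist":0}]' >/dev/null; bash q.sh
python3 -m pendant '[{"fingers":-1,"linear":[0,0,-0.01],"twist":0},{"fingers":-1,"linear":[0,0,-0.025],"twist":0},{"fingers":-1,"linear":[0,0,-0.04],"twist":0},{"fingers":-1,"linear":[0,0,-0.06],"twist":0},{"fingers":-1,"linear":[0,0,-0.08],"twist":0},{"fingers":-1,"linear":[0,0,-0.09],"twist":0},{"fingers":-1,"linear":[0,0,-0.095],"twist":0},{"fingers":-1,"linear":[0,0,-0.095],"twist":0}]' >/dev/null; bash q.sh
python3 look.py .70 -.023 .035;python3 - <<'E'
from h import *
f=grab_frame("side"); a=f["image"][...,::-1]
cv2.imwrite("pics/side6.png",cv2.resize(a[150:320,250:450],None,fx=3.5,fy=3.5,interpolation=2))
E
```

```text
26.8333 [-0.292  0.534  1.924  0.563  0.252  0.744] [ 0.6229 -0.0259  0.1168]
[[0.8837, 0.0157, 0.4677], [0.0186, -0.9998, -0.0016], [0.4676, 0.0101, -0.8839]] [-0.3  0.1 -0. ] 0.08538278076355899 0.0
27.5 [-0.322  0.33   1.952  0.369  0.418  0.926] [ 0.5791 -0.0258  0.2003]
[[0.8835, 0.0156, 0.4681], [0.0185, -0.9998, -0.0017], [0.468, 0.0102, -0.8837]] [0.2 0.2 0.6] 0.08548487064028382 0.0
top none
side 0.62 world [ 0.704  -0.0187  0.0554] cost 0.137 in station [0.138 0.001] 0.0
```

View pics/side6.png

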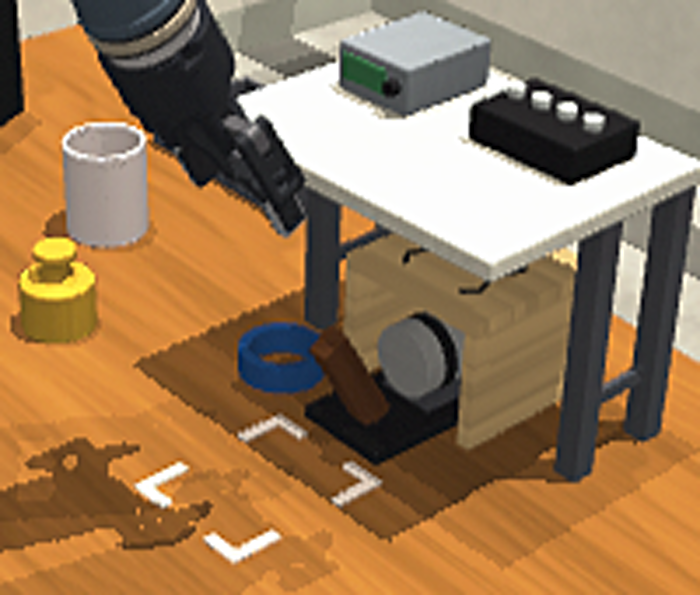

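```bash
python3 -c "
from rig import *
print(finish_job())"
```

```text
the job is handed in; nothing more can be done
None
```

The job is handed in at about 27.6 s: the shaker paused on the tape corners, then slid in until the rod met the gauge, pushed it about 5 mm by my estimate, and was let go standing with its rod in the box and nothing else visibly disturbed. While getting the tool to lean, joints 3 and 6 read 2–4 mrad past their limits and one wrist reading hit about 125 N, over the 120 N limit, so the judge may mark it down.

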